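Bring the matching cream pot to the front of the lazy susan and park it

ROBOT

A 6-joint arm with a two-finger parallel gripper is mounted at the origin on the work surface. World frame = base frame: x ahead of the robot, y to its left, z up, the work surface at z = 0. Lengths are in mm, angles in rad, forces in N, time in s.
With the tool pointing down it reaches from about 275 to 750 mm from the base axis. Payload 10.2 kg.
Tool frame: the origin (TCP) lies at the very end of the fingers, on their centre line; the grasp point (between the pads) lies 19 mm behind it; x points along the fingers, y is the direction in which the jaws open and shut, and the axes are right-handed (so a half turn about x gives the same grasp; the last joint's range is limited). The gripper opens to 85 mm and grips with 20 to 120 N. Pads are 22 mm wide; open, the fingers measure 114 mm over their backs; the gripper's body (76 mm by 85 mm) begins 54 mm behind the grasp point. The pads swing forward as they close: fully open they stand 13 mm farther back than shut.
Start: joints at [1.072, 0.313, 1.498, -0, 1.331, -0.223], TCP at [142.979, 505.161, 231.294] pointing down, gripper open.
Joint ranges: [-2.94, 2.94], [-0.97, 2.17], [0.19, 2.56], [-1.23, 4.37], [0.02, 3.11], [-2.88, 2.88]. Speed limits (rad/s): [2.39, 2.39, 3.01, 3.14, 3.14, 3.14].

INTERFACE

Orientations are given as a unit quaternion [w, x, y, z].
In Python, from rig import ctrl, viewer, order gives the robot as it stands. The module is installed in compiled form; this text tells all that it offers.
- The arm moves only by the tool carry_out, never from a script. Its argument "deltas" is a list of rows, each a list of 7 numbers: the gripper command: -1 is fully open, 1 is shut, values between are in proportion, then the shift along the tool's x, y, z in mm, then the turn, a rotation vector about the tool's x, y, z in degrees. A call has exactly 5 rows; each row is the pose to reach, as a shift and turn from the pose commanded when the call began, along the tool's axes at that moment; what a row does not reach only later rows make up. A row lasts 1/8 s, in which the tool goes at most 62.5 mm and 10.7 degrees, less where a joint would pass 70% of its speed; a pose out of reach is approached as far as the arm can. A call with a gripper value outside its range is refused whole. The fingers move at their own pace and stop on an object; "newtons" is the grip in N (left out, the last holds). Time passes only in rows, so rows that repeat a pose let the fingers close, or fill a call up. It gives the time, the measured TCP pose, the force and the opening at its end, in the units of the state.
- ctrl.sense(): the state, without advancing time (a new reading comes with each control period).
- viewer.capture(name): name is "scene" or "top" or "wrist"; returns the picture (480x640x3 uint8, red, green, blue); there is no depth.
- viewer.calibration(name): a dict with "fx", "fy", "cx", "cy" (pixels), "xyz" and "attitude" of the camera in the world; the wrist camera has in their place "T_tool_cam" (4x4, takes a point from camera to tool coordinates, whose origin is the TCP and whose axes are the tool frame's). Camera axes: x right, y down, z forward; pixel columns grow to the right and rows downward; lengths in mm; the calibration is good to about 2 mm. A picture is of the moment at which its call begins: read the wrist's pose just before it. calibration takes no time and is no camera call.
- order.finish_job(): hands the job in, once; it reports no verdict.
The state is a dict: "time_s": time; "joints": joint angles; "dq": joint speeds; "tau": joint torques, N m; "eef_pos": TCP position; "ee_rot": TCP orientation; "force": force on the tool from outside, world axes, zero at the start; "wrist_torque": the same for the moment, N m; "grip_width": opening from 0.0 (shut) to 1.0 (fully open).
Only numpy, scipy, OpenCV 4.12 (cv2) and the standard library are available. Lean on these libraries where they do the work, as an engineer would, in place of code of your own. Each camera call takes 0.05 s, during which the arm holds its last target. There are 200 camera calls.

TASK

Turn the lazy susan so that the cream pot whose lid matches the bottle standing on the acrylic tray (black lid for the black bottle, green lid for the green glass flacon) stands at the white mark on the cork mat, turning it the way round that keeps its outrigger clear of the tweezer stand. Then screw the red foot on the outrigger down (clockwise seen from above) until it touches the mat, so the susan is parked there. Leave both pots in their places on the susan and all the other things where they stand.

Things in the scene. Friction and masses are not known exactly. Their poses are not given: they have to be found in the camera images.
- mat: fixed square cork mat, 310 x 310 mm, 4 mm thick, on the dresser; origin under its centre, on the dresser top; z up; its -x axis points from the centre to the edge with the white mark (roughly towards the robot). The lazy susan stands at its centre.
- front_mark (a point): middle of the white bar on the mat's top face (36 mm long along the mat's x, 16 mm wide), 130 mm from the mat's centre along its -x axis. A pot stands at the mark when its centre lies on the line from the susan's axis to the mark, on the mark's side, within 13 mm to either side of the line.
- susan_axis (a point): centre of the lazy susan's deck, on its top face, 34 mm above the dresser; x points along the outrigger. Plywood disc, 180 mm diameter, turns either way, a full turn or less; takes about 1 N at the knob, stays where left. A dark steel outrigger, 18 mm wide, top also at 34 mm, runs out over its rim to a round boss, 23 mm diameter, 115 mm from the axis, which carries the foot.
- foot_knob (a point): centre of the red round knob (26 mm diameter, 26 mm high, ribbed, white line on top) of the parking foot, on the outrigger's end, 115 mm from the susan's axis. It is about 56 mm above the dresser when fully raised, 49 mm when the foot touches. A sound place to push the susan round. It turns about its vertical axis.
- foot_tip (a point): underside of the rubber pad (18 mm diameter) at the bottom of the foot, below the knob. It touches the mat when it is 4 mm above the dresser; at the start it hangs 4.5 to 6.5 mm over the mat, enough to pass over the steel coaster.
- foot_screw (a joint): angle of the foot's knob, rad; 0 fully raised, grows as it is turned clockwise seen from above, which lowers foot and knob by 2.39 mm per rad (coarse quick thread); at 2.9 the foot touches the mat and the knob stops. Takes about 0.05 N m and stays where left. Starts between 0.2 and 1.0.
- pot_black: loose white plastic cream pot with a black lid, 47 mm diameter, 41 mm high, 70 g; origin centre of its underside. It stands on the deck about 60 mm from the susan's axis, 50 degrees to one side of the outrigger (the other pot 50 degrees to the other side), inside a raised wooden ring 4 mm high with about 3 mm of play.
- pot_green: the same pot with a green lid.
- tweezer_stand: loose chrome stand with a pair of tweezers: base 46 mm diameter, 83 mm high in all; origin centre of its underside. It stands on the mat to the left or the right of the susan, in the path of the outrigger and foot, so that the susan cannot be turned past it.
- steel_coaster: fixed flat round grey coaster, 60 mm diameter, 1.5 mm thick, lying on the mat on the susan's other side; the foot passes over it.
- nail_polish: loose nail polish bottle, red with black cap, 30 mm diameter, 66 mm high, standing on a far corner of the mat; origin centre of its underside.
- lipstick: loose lipstick tube, black and brass, 23 mm diameter, 67 mm high, standing on the other far corner of the mat; origin centre of its underside.
- tray: fixed acrylic tray, 138 x 208 mm, rim 26 mm high, with a cork bottom, at the left or right of the mat; origin under its centre. One of the bottle and the flacon stands on it, beside the wooden bowl.
- cork_block: fixed round cork disc, 100 mm diameter, 8 mm high, on the side opposite the tray; the other one of bottle and flacon stands on it. Origin under its centre.
- black_bottle: loose sleek black bottle, 48 mm diameter, 135 mm high; origin centre of its underside.
- flacon: loose pebble-shaped green glass flacon, 72 mm diameter, 78 mm high with its stopper; origin centre of its underside.
- lid_bowl: loose round wooden bowl with lid, 82 mm diameter, 65 mm high, on the tray; origin centre of its underside.
There are look-alikes about, which are no part of the job. Leave any orange look-alike of the pot_black alone. Of the things that look like the flacon, the larger one is meant.

How it is judged (in metres and radians):
On the way, in this order (a step that is already met when the one before it is completed fails the run):
1. the pot that matches the bottle on the tray stands at the white mark, foot still raised (((horizontal distance between black_bottle and tray below 0.12 m and x of pot_black in the frame of mat below -0.045 m and y of pot_black in the frame of mat between -0.013 and 0.013 m) or (horizontal distance between flacon and tray below 0.12 m and x of pot_green in the frame of mat below -0.045 m and y of pot_green in the frame of mat between -0.013 and 0.013 m)) and value of joint foot_screw below 2.3 rad), for 0.2 s.
2. the foot is screwed down to the mat (((horizontal distance between black_bottle and tray below 0.12 m and x of pot_black in the frame of mat below -0.045 m and y of pot_black in the frame of mat between -0.013 and 0.013 m) or (horizontal distance between flacon and tray below 0.12 m and x of pot_green in the frame of mat below -0.045 m and y of pot_green in the frame of mat between -0.013 and 0.013 m)) and value of joint foot_screw above 2.5 rad), for 0.2 s.
At the end, for the whole second after the job is handed in: Matching pot at the mark (within 13 mm of the line axis-mark, on its side); foot screw past 2.5 rad (within 1 mm of the mat); both pots upright, still, in place on the deck (45-80 mm from axis, 70-108 mm from knob); bystanders within 20 mm of their starts (all of step 2 and horizontal distance between pot_black and foot_knob between 0.07 and 0.108 m and horizontal distance between pot_black and susan_axis between 0.045 and 0.08 m and angle between each of pot_black, pot_green's own z axis and vertical below 0.15 rad and linear speed of each of pot_black, pot_green below 0.02 m/s and horizontal distance between pot_green and foot_knob between 0.07 and 0.108 m and horizontal distance between pot_green and susan_axis between 0.045 and 0.08 m and distance of each of tweezer_stand, nail_polish, lipstick, black_bottle, flacon, lid_bowl from where it was at the start of the episode below 0.02 m); the robot touches nothing.
It fails at once if the tweezer stand is tipped or shifted by more than 20 mm (distance of tweezer_stand from where it was at the start of the episode above 0.02 m or angle between tweezer_stand's own z axis and vertical above 0.4 rad).
It fails at once if the nail polish or the lipstick is tipped or shifted by more than 20 mm (distance of any of nail_polish, lipstick from where it was at the start of the episode above 0.02 m or angle between any of nail_polish, lipstick's own z axis and vertical above 0.4 rad).
It fails at once if the bottle, flacon or bowl is tipped or shifted by more than 20 mm (distance of any of black_bottle, flacon, lid_bowl from where it was at the start of the episode above 0.02 m or angle between any of black_bottle, flacon, lid_bowl's own z axis and vertical above 0.4 rad).
It fails at once if a pot is tipped (angle between any of pot_black, pot_green's own z axis and vertical above 0.4 rad).
It also fails if it takes over 67 s, if anything falls off the work surface, if the arm or the gripper's body presses on something with over 40 N, if the wrist force passes 120 N, or if a joint passes its speed limit or range.

## Working session

There is one attempt and no reset: what is moved stays moved. The work goes in short steps, Python scripts to look and compute and a tool call to move; the robot and the scene stay as the last step left them, time stands still between calls to the robot, and variables do not carry over. Pictures are saved under pics/ and viewed, about 8 in all and at most 12, crops included, and the job is handed in when it is done.

Besides the shell and the picture viewer there is one more tool, called after "Call:" in YAML: its name, and indented under it one key for each argument. carry_out: Moves the arm, as the interface text tells. Its arguments: {"type":"object","properties":{"deltas":{"type":"array"},"newtons":{"type":"number"}},"required":["deltas"]}

```bash
mkdir -p pics; python3 - <<'E'
from rig import ctrl, viewer, order
import cv2,numpy as np
for n in ["scene","top"]:
    im=viewer.capture(n); cv2.imwrite(f"pics/{n}0.png",im[:,:,::-1]); print(n,viewer.calibration(n))
print(viewer.calibration("wrist")); print(ctrl.sense())
E
```

```text
scene {'fx': 473.2531051618451, 'fy': 473.2531051618451, 'cx': 315.4714549256143, 'cy': 246.04587855453062, 'xyz': array([1363.51538042,  323.79859023,  870.88282428]), 'attitude': array([-0.22693441,  0.54511088,  0.7424291 , -0.31647105])}
top {'fx': 592.6021421616307, 'fy': 592.6021421616307, 'cx': 322.4819902756391, 'cy': 236.86122226040408, 'xyz': array([ 341.08947862,   61.66759585, 1865.99521964]), 'attitude': array([ 0.04764946, -0.69709993,  0.71400262, -0.04451374])}
{'fx': 340.33487716566145, 'fy': 340.33487716566145, 'cx': 320.7483686861333, 'cy': 236.13914126626898, 'T_tool_cam': array([[-4.60856596e-05, -2.85050604e-01,  9.58512468e-01,
        -1.42728198e+02],
       [ 9.99999791e-01, -6.31473115e-04, -1.39712469e-04,
         2.60679434e-01],
       [ 6.45099978e-04,  9.58512261e-01,  2.85050574e-01,
        -7.35407514e+01],
       [ 0.00000000e+00,  0.00000000e+00,  0.00000000e+00,
         1.00000000e+00]])}
{'time_s': 0.1, 'joints': array([ 1.07157257e+00,  3.13361796e-01,  1.49832809e+00, -2.68750080e-06,
        1.33103358e+00, -2.23401127e-01]), 'dq': array([ 1.63270824e-03, -1.59773792e-03, -3.80058995e-03,  8.13330903e-04,
        4.00820506e-05,  3.30277491e-04]), 'tau': array([ 2.59996596e-03, -4.12901580e+01, -2.60141516e+01, -1.94664626e-04,
        3.05439367e-03,  1.26212905e-05]), 'eef_pos': array([142.8793477 , 504.94794903, 230.82124528]), 'ee_rot': array([ 0.70025246,  0.09683464,  0.7005334 , -0.09758327]), 'force': array([-0.62693652, -0.3712861 , -0.14728354]), 'wrist_torque': array([ 0.04166874, -0.00808818, -0.03807314]), 'grip_width': 0.9989824772288858}
```

View pics/top0.png

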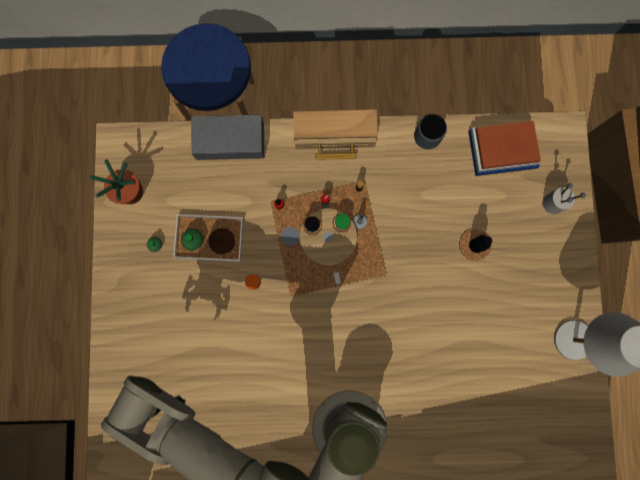

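View pics/scene0.png

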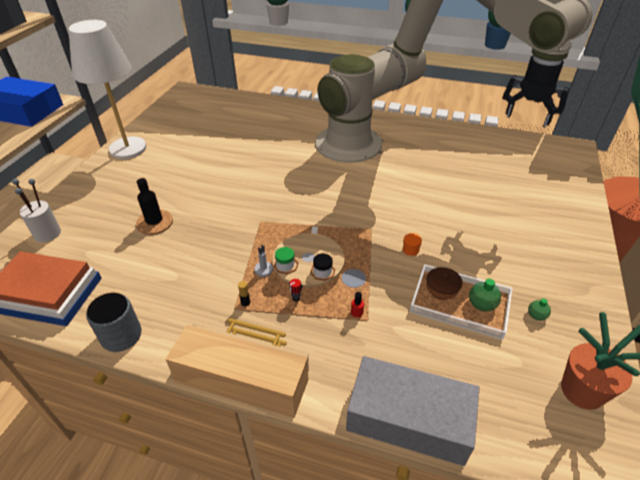

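The top view shows the large green flacon on the tray (192,240) next to the bowl, so the green pot at (342,221) goes to the mark at (337,278). The tweezer stand is on the right (360,222) and the coaster on the left (290,236). The outrigger, with its red knob at (325,199), points away from the robot. It therefore has to turn CCW by about 230°.

```bash
cat > h.py <<'E'
import numpy as np, cv2
from scipy.spatial.transform import Rotation as Ro
from rig import ctrl, viewer, order
def R(q): return Ro.from_quat(np.roll(q,-1)).as_matrix()
def cam(name,s=None):
    c=viewer.calibration(name)
    if name=="wrist":
        s=s or ctrl.sense(); T=np.eye(4); T[:3,:3]=R(s['ee_rot']); T[:3,3]=s['eef_pos']
        T=T@c['T_tool_cam']; return c,T[:3,:3],T[:3,3]
    return c,R(c['attitude']),np.array(c['xyz'])
def px2w(cm,uv,z):
    c,Rm,p=cm; d=Rm@np.array([(uv[0]-c['cx'])/c['fx'],(uv[1]-c['cy'])/c['fy'],1]); return p+d*(z-p[2])/d[2]
def w2px(cm,X):
    c,Rm,p=cm; v=Rm.T@(np.array(X)-p); return np.array([c['fx']*v[0]/v[2]+c['cx'],c['fy']*v[1]/v[2]+c['cy']])
def blobs(im,lo,hi,amin=10):
    h=cv2.cvtColor(im,cv2.COLOR_RGB2HSV); m=cv2.inRange(h,np.array(lo),np.array(hi))
    n,_,st,ce=cv2.connectedComponentsWithStats(m); return [(st[i,4],ce[i].round(1)) for i in range(1,n) if st[i,4]>=amin]
def pose(psi):  # tool down, tool y at world angle psi
    x=np.array([0,0,-1.]); y=np.array([np.cos(psi),np.sin(psi),0]); return np.c_[x,y,np.cross(x,y)]
def rows(p0,R0,targets):  # targets: (grip,pos,psi)
    for g,p,psi in targets:
        d=R0.T@(np.array(p)-p0); r=Ro.from_matrix(R0.T@pose(psi)).as_rotvec(degrees=True)
        print([round(float(v),1) for v in (g,*d,*r)])
E
python3 - <<'E'
from h import *
s=ctrl.sense(); M=R(s['ee_rot']); print(M.round(3)); y=M[:,1]; print('psi',np.arctan2(y[1],y[0]),'q1,q6',s['joints'][[0,5]])
im=cv2.imread('pics/top0.png')[:,:,::-1].copy(); c=cam('top')
for n,uv,z in [('mark',(337,278),4),('knob',(325,199),54),('green',(342,221),77),('black',(312.5,224),77),('tw',(361,222),40),('coaster',(290,236),5),('polish',(279,204),66),('lip',(360,185),67),
  ('c1',(272,200),4),('c2',(365,181),4),('c3',(386,275),4),('c4',(293,294),4)]: print(n,px2w(c,uv,z).round())
E
```

```text
[[-0.001  0.272  0.962]
 [-0.001  0.962 -0.272]
 [-1.    -0.001 -0.   ]]
psi 1.2949744691579665 q1,q6 [ 1.07157257 -0.22340113]
mark [454.  25.   4.]
knob [697.  56.  54.]
green [623.   6.  77.]
black [616.  96.  77.]
tw [624. -54.  40.]
coaster [591. 170.   5.]
polish [683. 199.  66.]
lip [736. -53.  67.]
c1 [708. 226.   4.]
c2 [763. -74.   4.]
c3 [ 460. -130.    4.]
c4 [407. 164.   4.]
```

```bash
cat >> h.py <<'E'
def call(p0,psi0,p1,psi1,g,label=''):
    p0=np.array(p0,float);p1=np.array(p1,float); print(label)
    rows(p0,pose(psi0),[(g,p0+(p1-p0)*k/5,psi0+(psi1-psi0)*k/5) for k in range(1,6)])
E
python3 - <<'E'
from h import *
a=np.array([143,505,231.]);b=np.array([610,46,200.]);pa,pb=np.radians(74.2),np.radians(-95)
P=[(a+(b-a)*k/4,pa+(pb-pa)*k/4) for k in range(5)]
for k in range(4): call(*P[k],*P[k+1],-1,k)
E
```

```text
0
[-1.0, 1.6, -15.7, 28.7, 8.5, 0.0, 0.0]
[-1.0, 3.1, -31.5, 57.4, 16.9, 0.0, 0.0]
[-1.0, 4.7, -47.2, 86.1, 25.4, 0.0, 0.0]
[-1.0, 6.2, -62.9, 114.9, 33.8, 0.0, 0.0]
[-1.0, 7.8, -78.6, 143.6, 42.3, 0.0, 0.0]
1
[-1.0, 1.6, 7.7, 31.8, 8.5, 0.0, 0.0]
[-1.0, 3.1, 15.4, 63.6, 16.9, 0.0, 0.0]
[-1.0, 4.7, 23.1, 95.5, 25.4, 0.0, 0.0]
[-1.0, 6.2, 30.8, 127.3, 33.8, 0.0, 0.0]
[-1.0, 7.8, 38.5, 159.1, 42.3, 0.0, 0.0]
2
[-1.0, 1.6, 27.1, 18.4, 8.5, 0.0, 0.0]
[-1.0, 3.1, 54.2, 36.7, 16.9, 0.0, 0.0]
[-1.0, 4.7, 81.3, 55.1, 25.4, 0.0, 0.0]
[-1.0, 6.2, 108.4, 73.4, 33.8, 0.0, 0.0]
[-1.0, 7.8, 135.5, 91.8, 42.3, 0.0, 0.0]
3
[-1.0, 1.6, 32.4, -4.7, 8.5, 0.0, 0.0]
[-1.0, 3.1, 64.8, -9.3, 16.9, 0.0, 0.0]
[-1.0, 4.7, 97.2, -14.0, 25.4, 0.0, 0.0]
[-1.0, 6.2, 129.6, -18.7, 33.8, 0.0, 0.0]
[-1.0, 7.8, 162.0, -23.3, 42.3, 0.0, 0.0]
```

Call:
carry_out:
  deltas:
    - [-1, 2, -16, 29, 8.5, 0, 0]
    - [-1, 3, -32, 57, 17, 0, 0]
    - [-1, 5, -47, 86, 25.5, 0, 0]
    - [-1, 6, -63, 115, 34, 0, 0]
    - [-1, 8, -79, 144, 42.3, 0, 0]

```text
time_s: 0.72
eef_pos: [260.6, 389.1, 223.1]
ee_rot: [0.617, 0.345, 0.617, -0.345]
force: [-0.0, -0.9, 0.2]
grip_width: 0.999
```

Call:
carry_out:
  deltas:
    - [-1, 2, 8, 32, 8.5, 0, 0]
    - [-1, 3, 15, 64, 17, 0, 0]
    - [-1, 5, 23, 95, 25.5, 0, 0]
    - [-1, 6, 31, 127, 34, 0, 0]
    - [-1, 8, 38, 159, 42.3, 0, 0]

```text
time_s: 1.35
eef_pos: [376.9, 274.1, 215.1]
ee_rot: [-0.451, -0.544, -0.451, 0.544]
force: [0.3, 0.3, -0.3]
grip_width: 1.003
```

Call:
carry_out:
  deltas:
    - [-1, 2, 27, 18, 8.5, 0, 0]
    - [-1, 3, 54, 37, 17, 0, 0]
    - [-1, 5, 81, 55, 25.5, 0, 0]
    - [-1, 6, 108, 73, 34, 0, 0]
    - [-1, 8, 135, 92, 42.3, 0, 0]

```text
time_s: 1.98
eef_pos: [493.0, 159.3, 207.0]
ee_rot: [-0.224, -0.67, -0.225, 0.671]
force: [0.1, -0.3, 0.4]
grip_width: 1.001
```

Call:
carry_out:
  deltas:
    - [-1, 2, 32, -5, 8.5, 0, 0]
    - [-1, 3, 65, -9, 17, 0, 0]
    - [-1, 5, 97, -14, 25.5, 0, 0]
    - [-1, 6, 130, -19, 34, 0, 0]
    - [-1, 8, 162, -23, 42.3, 0, 0]

```text
time_s: 2.6
eef_pos: [609.5, 44.4, 198.9]
ee_rot: [0.033, -0.706, 0.033, 0.707]
force: [0.2, 0.2, 0.2]
grip_width: 1.004
```

```bash
python3 - <<'E'
from h import *
s=ctrl.sense(); im=viewer.capture('wrist'); cv2.imwrite('pics/w1.png',im[:,:,::-1]); np.save('s1.npy',s,allow_pickle=True)
print(s['time_s'],s['eef_pos'],s['joints'],s['force'])
E
```

```text
2.6 [609.53115409  44.39549009 198.86555475] [-1.18770573e-01  5.28225504e-01  1.26628250e+00  2.81423023e-05
  1.34775888e+00  1.54422790e+00] [0.19251774 0.16726185 0.21397886]
```

View pics/w1.png

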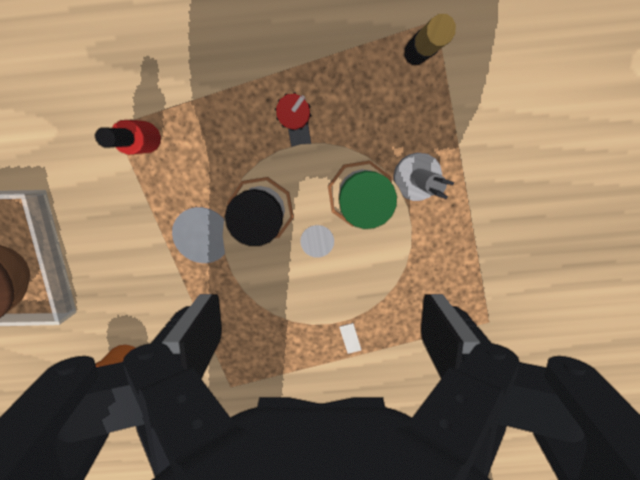

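The wrist view shows the knob at (293,110), the hub at (318,240) and the mark at (349,339). The green lid is at (368,200), the tweezer base at (418,177) and the coaster at (200,236).

```bash
python3 - <<'E'
from h import *
s=np.load('s1.npy',allow_pickle=True).item(); c=cam('wrist',s)
P={n:px2w(c,uv,z) for n,uv,z in [('mark',(349.5,338.5),4),('hub',(317.5,241),35),('knob',(293.5,110),54),('green',(368,200),75),('black',(254,217),75),('tw',(418,177),6),('coaster',(200,236),5.5),('br',(490,320),4),('bl',(229,386),4),('tr',(443,30),4)]}
for k,v in P.items(): d=v-P['hub']; print(k,v.round(),'r',np.hypot(*d[:2]).round(),'ang',np.degrees(np.arctan2(d[1],d[0])).round(1))
E
```

```text
mark [457.  26.   4.] r 131.0 ang -169.5
hub [585.  50.  35.] r 0.0 ang 0.0
knob [702.  58.  54.] r 116.0 ang 3.9
green [628.   6.  75.] r 62.0 ang -46.3
black [623.  98.  75.] r 60.0 ang 51.7
tw [633. -53.   6.] r 113.0 ang -65.4
coaster [593. 171.   6.] r 121.0 ang 86.5
br [ 466. -132.    4.] r 218.0 ang -123.3
bl [405. 174.   4.] r 218.0 ang 145.6
tr [759. -77.   4.] r 215.0 ang -36.2
```

```bash
python3 - <<'E'
from h import *
r=np.radians
call((610,46,200),r(-95),(700,57,90),r(-91),-1,'A')
call((700,57,90),r(-91),(700,57,30),r(-91),-1,'B')
H=np.array([585,49.5,30.])
# arc: calls, ramps
N=6; th=np.linspace(3.9,240.7,N*5+1); off=np.linspace(-94.9,-115,N*5+1)
pt=lambda t:H+115*np.array([np.cos(r(t)),np.sin(r(t)),0])
for k in range(N):
    i=k*5; print('arc',k,th[i],off[i]+th[i]); rows(pt(th[i]),pose(r(th[i]+off[i])),[(0.2,pt(th[j]),r(th[j]+off[j])) for j in range(i+1,i+6)])
E
```

```text
A
[-1.0, 22.0, -3.8, -17.7, -0.8, 0.0, 0.0]
[-1.0, 44.0, -7.5, -35.5, -1.6, 0.0, 0.0]
[-1.0, 66.0, -11.3, -53.2, -2.4, 0.0, 0.0]
[-1.0, 88.0, -15.0, -71.0, -3.2, 0.0, 0.0]
[-1.0, 110.0, -18.8, -88.7, -4.0, 0.0, 0.0]
B
[-1.0, 12.0, 0.0, 0.0, 0.0, 0.0, 0.0]
[-1.0, 24.0, 0.0, 0.0, 0.0, 0.0, 0.0]
[-1.0, 36.0, 0.0, 0.0, 0.0, 0.0, 0.0]
[-1.0, 48.0, 0.0, 0.0, 0.0, 0.0, 0.0]
[-1.0, 60.0, 0.0, 0.0, 0.0, 0.0, 0.0]
arc 0 3.9 -91.0
[0.2, 0.0, -15.6, 2.4, -7.2, 0.0, 0.0]
[0.2, 0.0, -30.8, 7.0, -14.4, 0.0, 0.0]
[0.2, 0.0, -45.2, 13.6, -21.7, 0.0, 0.0]
[0.2, 0.0, -58.5, 22.1, -28.9, 0.0, 0.0]
[0.2, 0.0, -70.6, 32.4, -36.1, 0.0, 0.0]
arc 1 43.36666666666666 -54.88333333333334
[0.2, 0.0, -15.5, 3.3, -7.2, 0.0, 0.0]
[0.2, 0.0, -30.3, 8.8, -14.4, 0.0, 0.0]
[0.2, 0.0, -44.3, 16.2, -21.7, 0.0, 0.0]
[0.2, 0.0, -57.1, 25.5, -28.9, 0.0, 0.0]
[0.2, 0.0, -68.6, 36.4, -36.1, 0.0, 0.0]
arc 2 82.83333333333333 -18.76666666666668
[0.2, 0.0, -15.3, 4.2, -7.2, 0.0, 0.0]
[0.2, 0.0, -29.8, 10.5, -14.4, 0.0, 0.0]
[0.2, 0.0, -43.3, 18.8, -21.7, 0.0, 0.0]
[0.2, 0.0, -55.6, 28.8, -28.9, 0.0, 0.0]
[0.2, 0.0, -66.3, 40.4, -36.1, 0.0, 0.0]
arc 3 122.3 17.349999999999994
[0.2, 0.0, -15.0, 5.1, -7.2, 0.0, 0.0]
[0.2, 0.0, -29.1, 12.3, -14.4, 0.0, 0.0]
[0.2, 0.0, -42.1, 21.3, -21.7, 0.0, 0.0]
[0.2, 0.0, -53.8, 32.0, -28.9, 0.0, 0.0]
[0.2, 0.0, -63.9, 44.2, -36.1, 0.0, 0.0]
arc 4 161.76666666666665 53.466666666666654
[0.2, 0.0, -14.7, 6.0, -7.2, 0.0, 0.0]
[0.2, 0.0, -28.3, 13.9, -14.4, 0.0, 0.0]
[0.2, 0.0, -40.8, 23.7, -21.7, 0.0, 0.0]
[0.2, 0.0, -51.8, 35.1, -28.9, 0.0, 0.0]
[0.2, 0.0, -61.2, 47.8, -36.1, 0.0, 0.0]
arc 5 201.23333333333332 89.58333333333331
[0.2, 0.0, -14.3, 6.8, -7.2, 0.0, 0.0]
[0.2, 0.0, -27.5, 15.6, -14.4, 0.0, 0.0]
[0.2, 0.0, -39.4, 26.0, -21.7, 0.0, 0.0]
[0.2, 0.0, -49.7, 38.0, -28.9, 0.0, 0.0]
[0.2, 0.0, -58.3, 51.3, -36.1, 0.0, 0.0]
```

Call:
carry_out:
  deltas:
    - [-1, 22, -4, -18, -1, 0, 0]
    - [-1, 44, -8, -35, -2, 0, 0]
    - [-1, 66, -11, -53, -3, 0, 0]
    - [-1, 88, -15, -71, -4, 0, 0]
    - [-1, 110, -19, -89, -4, 0, 0]
  newtons: 20

```text
time_s: 3.28
eef_pos: [699.5, 56.6, 88.1]
ee_rot: [0.006, -0.707, 0.006, 0.707]
force: [0.1, 0.1, 0.3]
grip_width: 0.999
```

Call:
carry_out:
  deltas:
    - [-1, 15, 0, 0, 0, 0, 0]
    - [-1, 30, 0, 0, 0, 0, 0]
    - [-1, 45, 0, 0, 0, 0, 0]
    - [-1, 55, 0, 0, 0, 0, 0]
    - [-1, 60, 0, 0, 0, 0, 0]

```text
time_s: 3.9
eef_pos: [699.1, 56.4, 28.9]
ee_rot: [0.006, -0.707, 0.006, 0.707]
force: [-0.5, -1.0, 0.4]
grip_width: 1.0
```

Call:
carry_out:
  deltas:
    - [-0.5, 0, 0, 0, 0, 0, 0]
    - [-0.2, 0, 0, 0, 0, 0, 0]
    - [0.1, 0, 0, 0, 0, 0, 0]
    - [0.2, 0, 0, 0, 0, 0, 0]
    - [0.2, 0, 0, 0, 0, 0, 0]

```text
time_s: 4.53
eef_pos: [699.3, 56.4, 29.4]
ee_rot: [-0.006, 0.707, -0.006, -0.707]
force: [-0.2, -1.4, 0.8]
grip_width: 0.402
```

```bash
python3 - <<'E'
from h import *
s=ctrl.sense(); im=viewer.capture('wrist'); cv2.imwrite('pics/w2.png',im[:,:,::-1]); 
print(s['time_s'],s['eef_pos'],s['joints'],s['force'],s['grip_width'])
E
```

```text
4.525 [699.30048311  56.38142656  29.40920388] [-8.60889508e-02  8.92123867e-01  1.08266498e+00  1.42848472e-06
  1.16660813e+00  1.50218282e+00] [-0.2412201  -1.41940383  0.7632623 ] 0.40236837012620763
```

View pics/w2.png

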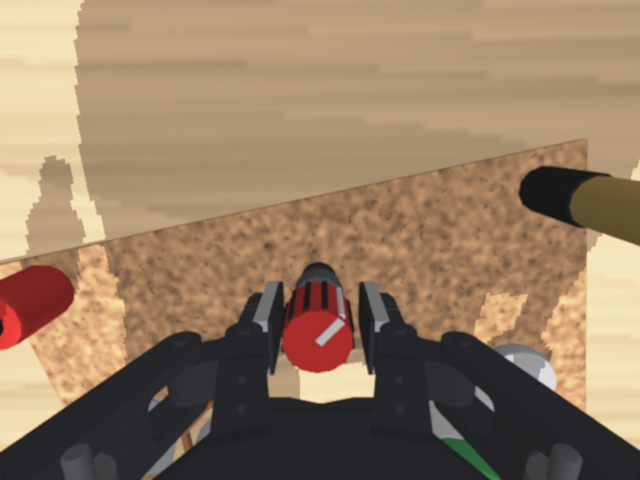

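The knob sits centred between the pads, which stand a few mm clear on each side. I'll start the CCW arc.

Call:
carry_out:
  deltas:
    - [0.2, 0, -15.6, 2.4, -7.2, 0, 0]
    - [0.2, 0, -31, 7, -14.4, 0, 0]
    - [0.2, 0, -45, 13.6, -21.7, 0, 0]
    - [0.2, 0, -58.5, 22, -29, 0, 0]
    - [0.2, 0, -70.6, 32.4, -36, 0, 0]

```text
time_s: 5.2
eef_pos: [668.3, 127.8, 29.5]
ee_rot: [0.214, 0.674, 0.214, -0.674]
force: [1.8, -0.4, -0.5]
grip_width: 0.396
```

```bash
python3 - <<'E'
from h import *
s=ctrl.sense(); im=viewer.capture('wrist'); cv2.imwrite('pics/w3.png',im[:,:,::-1]); 
print(s['time_s'],s['eef_pos'],s['joints'],s['force'],s['grip_width'])
E
```

```text
5.2 [668.26480107 127.81853154  29.50423857] [ 1.72868332e-02  8.46370542e-01  1.17249474e+00 -2.26882072e-04
  1.12145110e+00  9.73273854e-01] [ 1.84800703 -0.39255881 -0.54906022] 0.3956611886637007
```

View pics/w3.png

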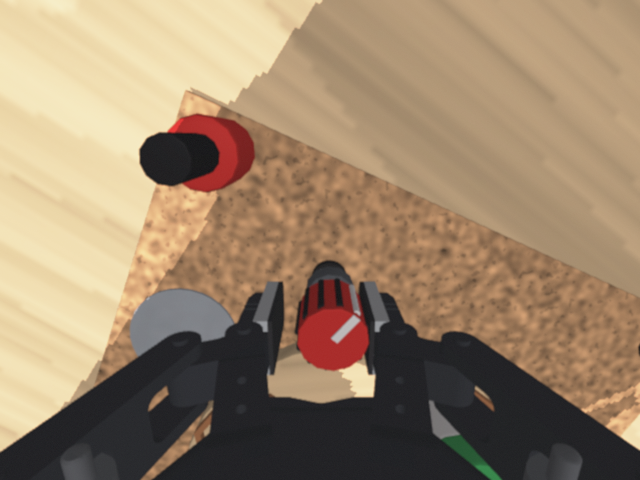

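The knob is riding on the trailing pad and its white line hasn't turned. I'll continue the arc.

Call:
carry_out:
  deltas:
    - [0.2, 0, -15.5, 3.3, -7.2, 0, 0]
    - [0.2, 0, -30.3, 8.8, -14.4, 0, 0]
    - [0.2, 0, -44.3, 16.2, -21.7, 0, 0]
    - [0.2, 0, -57, 25.5, -29, 0, 0]
    - [0.2, 0, -68.6, 36.4, -36.1, 0, 0]

```text
time_s: 5.88
eef_pos: [599.1, 162.8, 29.5]
ee_rot: [0.412, 0.575, 0.411, -0.575]
force: [0.9, -1.1, -0.1]
grip_width: 0.403
```

Call:
carry_out:
  deltas:
    - [0.2, 0, -15.3, 4.2, -7.2, 0, 0]
    - [0.2, 0, -29.8, 10.5, -14.4, 0, 0]
    - [0.2, 0, -43.3, 18.8, -21.7, 0, 0]
    - [0.2, 0, -55.6, 28.8, -29, 0, 0]
    - [0.2, 0, -66.3, 40.4, -36.1, 0, 0]

```text
time_s: 6.5
eef_pos: [523.2, 145.9, 29.6]
ee_rot: [0.57, 0.419, 0.569, -0.419]
force: [2.3, -0.2, -0.4]
grip_width: 0.4
```

Call:
carry_out:
  deltas:
    - [0.2, 0, -15, 5, -7.2, 0, 0]
    - [0.2, 0, -29, 12.3, -14.4, 0, 0]
    - [0.2, 0, -42, 21.3, -21.7, 0, 0]
    - [0.2, 0, -53.8, 32, -29, 0, 0]
    - [0.2, 0, -63.9, 44.2, -36.1, 0, 0]

```text
time_s: 7.12
eef_pos: [475.4, 84.5, 29.6]
ee_rot: [0.672, 0.222, 0.671, -0.222]
force: [2.3, 1.1, 0.1]
grip_width: 0.399
```

```bash
python3 - <<'E'
from h import *
s=ctrl.sense(); im=viewer.capture('wrist'); cv2.imwrite('pics/w4.png',im[:,:,::-1]); 
print(s['time_s'],s['eef_pos'],s['joints'],s['force'],s['grip_width'],np.degrees(s['joints'][0]-s['joints'][5]))
E
```

```text
7.125 [475.43858782  84.51191532  29.63360079] [-6.74219985e-02  4.93683150e-01  1.83996636e+00  2.74719966e-04
  8.06804128e-01 -9.99920973e-01] [2.33435321 1.06752711 0.09998203] 0.3992307260904277 53.428255637622925
```

View pics/w4.png

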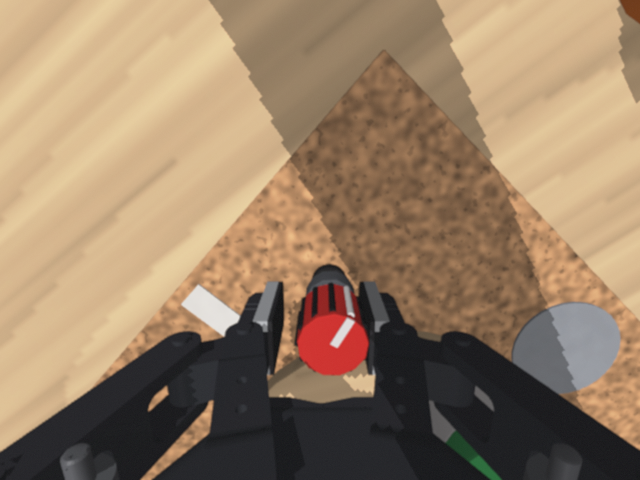

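Call:
carry_out:
  deltas:
    - [0.2, 0, -14.7, 6, -7.2, 0, 0]
    - [0.2, 0, -28.3, 14, -14.4, 0, 0]
    - [0.2, 0, -40.8, 23.7, -21.7, 0, 0]
    - [0.2, 0, -51.8, 35, -29, 0, 0]
    - [0.2, 0, -61.2, 47.8, -36.1, 0, 0]

```text
time_s: 7.8
eef_pos: [477.3, 7.1, 29.5]
ee_rot: [0.707, 0.004, 0.707, -0.004]
force: [1.0, 2.3, 0.6]
grip_width: 0.402
```

Call:
carry_out:
  deltas:
    - [0.2, 0, -14.3, 6.8, -7.2, 0, 0]
    - [0.2, 0, -27.5, 15.6, -14.4, 0, 0]
    - [0.2, 0, -39.4, 26, -21.7, 0, 0]
    - [0.2, 0, -49.7, 38, -29, 0, 0]
    - [0.2, 0, -58.3, 51.3, -36.1, 0, 0]

```text
time_s: 8.43
eef_pos: [527.8, -51.7, 29.3]
ee_rot: [0.673, -0.216, 0.674, 0.216]
force: [-1.1, -0.0, 1.1]
grip_width: 0.401
```

Call:
carry_out:
  deltas:
    - [1, 0, 0, 0, 0, 0, 0]
    - [1, 0, 0, 0, 0, 0, 0]
    - [1, 0, 0, 0, 0, 0, 0]
    - [1, 0, 0, 0, 0, 0, 0]
    - [1, 0, 0, 0, 0, 0, 0]
  newtons: 30

```text
time_s: 9.05
eef_pos: [527.5, -51.5, 29.5]
ee_rot: [0.674, -0.215, 0.673, 0.215]
force: [-1.3, -3.9, 5.0]
grip_width: 0.292
```

```bash
python3 - <<'E'
from h import *
s=ctrl.sense(); im=viewer.capture('scene'); cv2.imwrite('pics/s5.png',cv2.resize(im[180:380,180:480,::-1],None,fx=2.5,fy=2.5,interpolation=cv2.INTER_CUBIC))
print(s['time_s'],s['eef_pos'],s['joints'],s['force'],s['grip_width'],np.degrees(s['joints'][0]-s['joints'][5]))
c=cam('scene'); a=np.radians(190.5)
print('expected green lid px',w2px(c,[585+60*np.cos(a),49.5+60*np.sin(a),75]),'blobs',blobs(im,(45,120,40),(80,255,255),60))
E
```

```text
9.05 [527.53400446 -51.46441942  29.54300012] [-3.18392985e-01  5.72285738e-01  1.69678977e+00 -1.95270986e-04
  8.72320910e-01 -2.50810511e+00] [-1.28142166 -3.91101998  5.04463122] 0.29188092622795914 125.46126292574758
expected green lid px [310.73361735 228.0267443 ] blobs [(np.int32(64), array([427.4,   7.2])), (np.int32(405), array([503.5,  10.9])), (np.int32(138), array([636.5,  96. ])), (np.int32(211), array([311.6, 230.3])), (np.int32(132), array([487.2, 285.7])), (np.int32(856), array([611.9, 347.2]))]
```

View pics/s5.png

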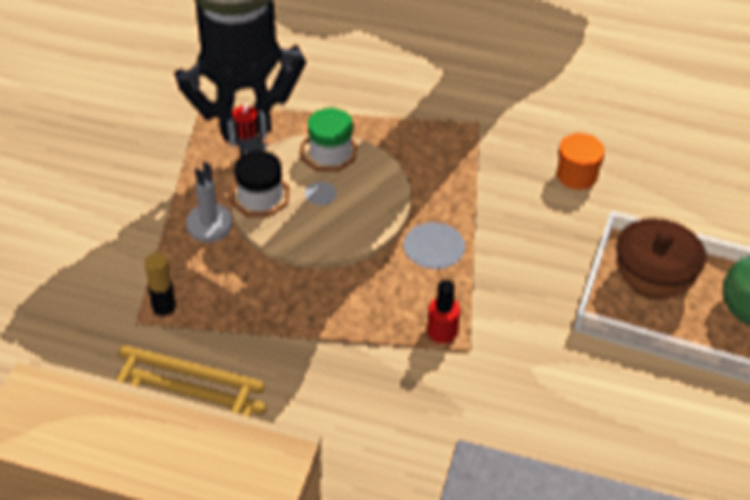

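The green pot stands at the mark: its lid is at px (311.6,230.3) against (310.7,228) expected. The tweezer stand, polish and lipstick haven't moved. I'll regrip higher so the fingers clear the outrigger, then screw the foot down.

Call:
carry_out:
  deltas:
    - [0.2, 0, 0, 0, 0, 0, 0]
    - [0.2, 0, 0, 0, 0, 0, 0]
    - [0.2, -6, 0, 0, 0, 0, 0]
    - [0.2, -12, 0, 0, 0, 0, 0]
    - [0.2, -12, 0, 0, 0, 0, 0]

```text
time_s: 9.72
eef_pos: [527.9, -51.5, 41.9]
ee_rot: [0.674, -0.216, 0.673, 0.215]
force: [0.5, 0.7, 0.2]
grip_width: 0.403
```

Call:
carry_out:
  deltas:
    - [1, 0, 0, 0, 0, 0, 0]
    - [1, 0, 0, 0, 0, 0, 0]
    - [1, 0, 0, 0, 0, 0, 0]
    - [1, 0, 0, 0, 0, 0, 0]
    - [1, 0, 0, 0, 0, 0, 0]
  newtons: 40

```text
time_s: 10.35
eef_pos: [527.7, -51.5, 41.5]
ee_rot: [0.674, -0.216, 0.673, 0.215]
force: [-1.1, -0.1, 5.8]
grip_width: 0.292
```

Call:
carry_out:
  deltas:
    - [1, 0.4, 0, 0, 10, 0, 0]
    - [1, 0.8, 0, 0, 20, 0, 0]
    - [1, 1.2, 0, 0, 30, 0, 0]
    - [1, 1.6, 0, 0, 40, 0, 0]
    - [1, 2.1, 0, 0, 50, 0, 0]

```text
time_s: 10.98
eef_pos: [528.2, -50.3, 39.4]
ee_rot: [0.702, 0.092, 0.701, -0.091]
force: [3.7, 9.4, 4.6]
grip_width: 0.292
```

```bash
python3 - <<'E'
from h import *
s=ctrl.sense(); im=viewer.capture('wrist'); cv2.imwrite('pics/w6.png',im[:,:,::-1])
print(s['time_s'],s['eef_pos'],s['joints'][5],s['force'],s['wrist_torque'],s['tau'][5],s['grip_width'],np.degrees(s['joints'][0]-s['joints'][5]))
E
```

```text
10.975 [528.20049093 -50.28811121  39.44782686] -1.6304918363691199 [3.72747087 9.42976336 4.62105028] [ 1.66669172 -0.59493796  0.10383743] -1.7829213291406631 0.29223797194277557 75.25408082555155
```

View pics/w6.png

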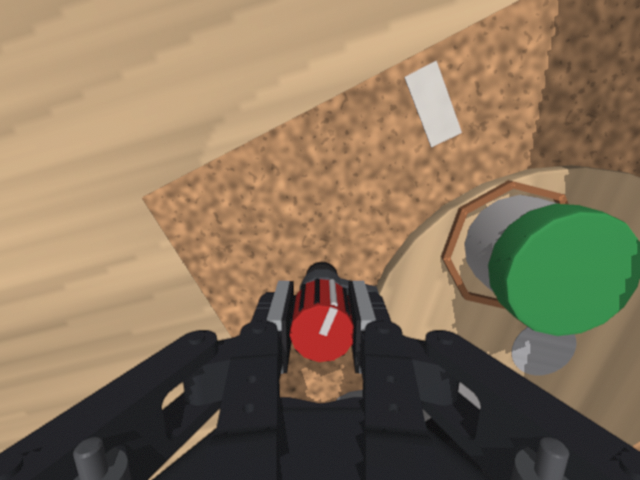

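The white line on the knob has kept its place relative to the fingers, so the knob is turning with them. I'll continue.

Call:
carry_out:
  deltas:
    - [1, 0.4, 0, 0, 10, 0, 0]
    - [1, 0.8, 0, 0, 20, 0, 0]
    - [1, 1.2, 0, 0, 30, 0, 0]
    - [1, 1.6, 0, 0, 40, 0, 0]
    - [1, 2.1, 0, 0, 50, 0, 0]

```text
time_s: 11.65
eef_pos: [529.3, -49.0, 37.5]
ee_rot: [0.598, 0.381, 0.596, -0.377]
force: [10.9, 17.9, 1.8]
grip_width: 0.291
```

```bash
python3 - <<'E'
from h import *
s=ctrl.sense(); im=viewer.capture('wrist'); cv2.imwrite('pics/w7.png',im[:,:,::-1])
print(s['time_s'],s['eef_pos'],s['joints'][5],s['force'],s['wrist_torque'],s['tau'][5],s['grip_width'],np.degrees(s['joints'][0]-s['joints'][5]))
E
```

```text
11.65 [529.34662609 -49.02552103  37.47160387] -0.7578887755172767 [10.89014946 17.89837299  1.75598551] [ 3.05345525 -1.88305335  0.10214253] -1.7577219754457474 0.29080693191436063 25.355820010107127
```

Call:
carry_out:
  deltas:
    - [1, 0.2, 0, 0, 5, 0, 0]
    - [1, 0.4, 0, 0, 10, 0, 0]
    - [1, 0.6, 0, 0, 15, 0, 0]
    - [1, 0.8, 0, 0, 20, 0, 0]
    - [1, 0.8, 0, 0, 20, 0, 0]

```text
time_s: 12.32
eef_pos: [529.5, -48.6, 36.7]
ee_rot: [0.523, 0.478, 0.523, -0.474]
force: [11.8, 20.2, 0.2]
grip_width: 0.293
```

```bash
python3 - <<'E'
from h import *
s=ctrl.sense(); im=viewer.capture('wrist'); cv2.imwrite('pics/w8.png',im[:,:,::-1])
a=cv2.imread('pics/w7.png'); cv2.imwrite('pics/w78.png',np.hstack([a[200:,150:500],im[200:,150:500,::-1]]))
print(s['time_s'],s['eef_pos'],s['joints'][5],s['force'],s['wrist_torque'],s['tau'][5],s['grip_width'],np.degrees(s['joints'][0]-s['joints'][5]))
E
```

```text
12.325 [529.48093452 -48.6017859   36.6595243 ] -0.4135042623675769 [11.82544858 20.21116248  0.15227981] [ 3.39565803 -2.05474515  0.0237261 ] 0.368794659152627 0.2926645237004401 5.654369488368917
```

View pics/w78.png

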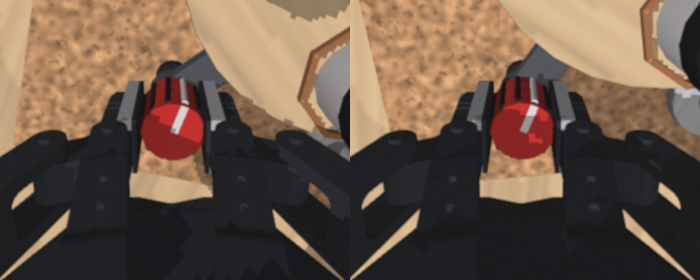

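No slip yet after 120°. A radial offset is loading the wrist with about 23 N, so I'll shift towards the hub and keep turning until it stops.

Call:
carry_out:
  deltas:
    - [1, 0.4, 0.5, -0.7, 7, 0, 0]
    - [1, 0.7, 1, -1.4, 14, 0, 0]
    - [1, 1, 1.7, -2.4, 21, 0, 0]
    - [1, 1.3, 1.7, -2.4, 28, 0, 0]
    - [1, 1.5, 1.7, -2.4, 35, 0, 0]

```text
time_s: 13.0
eef_pos: [528.7, -48.9, 35.5]
ee_rot: [-0.355, -0.611, -0.355, 0.612]
force: [-7.8, -1.8, 11.5]
grip_width: 0.292
```

```bash
python3 - <<'E'
from h import *
s=ctrl.sense(); im=viewer.capture('wrist'); cv2.imwrite('pics/w9.png',im[:,:,::-1])
a=cv2.imread('pics/w8.png'); cv2.imwrite('pics/w89.png',np.hstack([a[200:,150:500],im[200:,150:500,::-1]]))
print(s['time_s'],s['eef_pos'],s['joints'][5],s['force'],s['wrist_torque'],s['tau'][5],s['grip_width'],np.degrees(s['joints'][0]-s['joints'][5]))
E
```

```text
13.0 [528.71716176 -48.94889337  35.48524355] 0.2050949119817155 [-7.78477181 -1.76014769 11.49727529] [-0.28249933  1.63405635  0.64095504] -0.5760328844189644 0.29234424366478745 -29.67214740431345
```

View pics/w89.png

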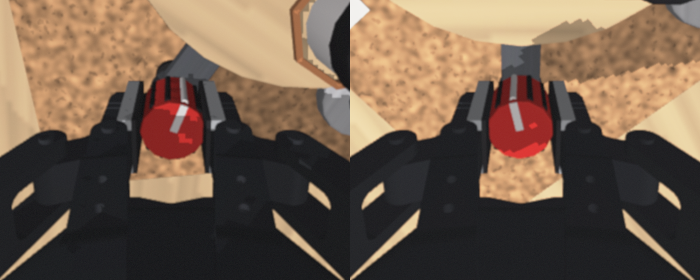

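The line on the knob has turned relative to the fingers and the torque about the vertical rose from 0.1 to 0.64 N m. The foot is on its stop, so I'll release and rise.

Call:
carry_out:
  deltas:
    - [0.2, 0, 0, 0, 0, 0, 0]
    - [0.2, 0, 0, 0, 0, 0, 0]
    - [0.2, 0, 0, 0, 0, 0, 0]
    - [0.2, -10, 0, 0, 0, 0, 0]
    - [0.2, -30, 0, 0, 0, 0, 0]

```text
time_s: 13.68
eef_pos: [528.7, -48.8, 65.2]
ee_rot: [-0.356, -0.611, -0.357, 0.611]
force: [0.3, -0.5, -0.8]
grip_width: 0.402
```

Call:
carry_out:
  deltas:
    - [0.2, -30, 0, 0, 0, 0, 0]
    - [0.2, -60, 0, 0, 0, 0, 0]
    - [0.2, -100, 0, 0, 0, 0, 0]
    - [0.2, -140, 0, 0, 0, 0, 0]
    - [0.2, -160, 0, 0, 0, 0, 0]

```text
time_s: 14.3
eef_pos: [529.4, -49.0, 227.7]
ee_rot: [0.357, 0.612, 0.355, -0.61]
force: [-0.1, -0.2, -0.2]
grip_width: 0.4
```

```bash
python3 - <<'E'
from h import *
s=ctrl.sense(); im=viewer.capture('wrist'); c=cam('wrist',s); cv2.imwrite('pics/w10.png',im[:,:,::-1])
print(s['time_s'],s['eef_pos'],s['force'],s['grip_width'])
print('expected px: green on line',w2px(c,[585-59,49.5-10.9,75]),'knob',w2px(c,[528.7,-50.8,49]),'tw',w2px(c,[633,-53,6]),'hub',w2px(c,[585,49.5,35]),'mark',w2px(c,[457,26,4]))
for n,lo,hi,z in [('green',(45,120,30),(85,255,255),75),('red',(0,150,60),(6,255,255),49)]:
    for b in blobs(im,lo,hi,300): print(n,b,px2w(c,b[1],z).round())
E
```

```text
14.3 [529.42447432 -48.99009081 227.72315257] [-0.13950858 -0.1903624  -0.20216542] 0.39993260088139915
expected px: green on line [265.82661105 132.60097592] knob [321.49724517 215.36429234] tw [408.88274059 159.95748462] hub [320.99408614  88.68275469] mark [227.36680763 177.12567412]
green (np.int32(2408), array([262.5, 129.1])) [525.  42.  75.]
red (np.int32(549), array([319.6, 216.5])) [527. -51.  49.]
```

View pics/w10.png

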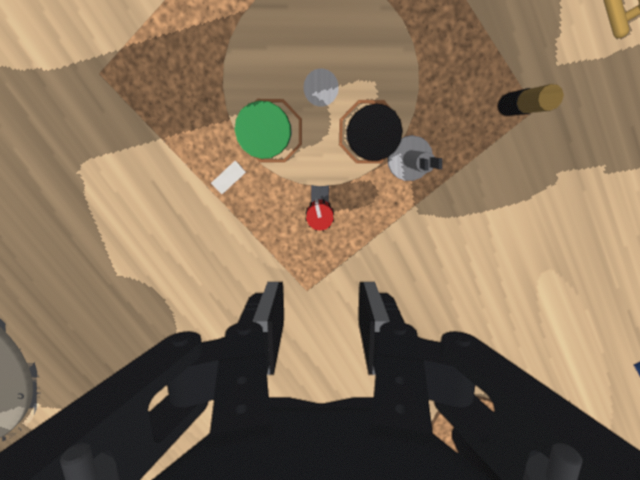

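The last view shows the green pot at (262,129), about 3.5 mm off the hub–mark line. The knob is at (320,216), the tweezer stand is at its expected spot (409,160), and the arm is clear. I'll hand in.

```bash
python3 -c "
from rig import order
print(order.finish_job())"
```

```text
the job is handed in; nothing more can be done
None
```

I turned the lazy susan to bring the green-lidded pot to the white mark, screwed the parking foot down, and handed the job in at about 14.4 s of the 67 s. The interface gave no verdict.

- **Choice of pot and direction:** The green flacon stands on the tray, so the green pot was the match. I turned the susan about 237° counter-clockwise, over the coaster and away from the tweezer stand.
- **Pot position:** The last wrist image put the green pot about 3.5 mm off the line from the axis to the mark; 13 mm is allowed.
- **Foot:** I turned the red foot clockwise until the torque rose from about 0.1 to 0.64 N m and the knob slipped in the fingers. I took that as the foot touching the mat; I didn't measure the tip height directly.
- **Other things:** Both pots were upright in their rings and the tweezer stand was where it started. The lipstick still stood, but I didn't measure its shift. The nail polish, flacon, bottle and bowl were outside the final picture. An earlier scene picture, after the turn, showed the polish and bowl in place. The arm made no moves near the flacon or the bottle.
- **Forces:** The wrist force readings peaked at about 23 N, from a small radial offset while screwing, which I corrected. The arm was clear of everything at the end.

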